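# Swap the board in the test jig onto its presence switch

## Task

Take the green tested board out of the test jig, backing it out from under the lips, and lay it flat and wholly on the blue mat. Then slide the amber board into the jig, gold edge first, under the lips and fully home against the stops, so that its edge keeps the presence switch lever pressed, and let go. Do not drop or tip the boards, and leave the other things where they stand.

Things in the scene. Friction and masses are not known exactly. Their poses are not given: they have to be found in the camera images.
- jig: test jig fixed on the bench: aluminium block, x from -95 to +115, y from -62 to +62 mm about its origin, which lies on the bench. Its flat top, the bed, is 22 mm above the bench. Boards lie on the bed and slide home along the jig's +x, gold edge first; a board fully home has its origin at x = 15 mm, y = 0. The -x end has a yellow mark
- jig_stop (a point): middle of the plane of the two blue stop faces, x = +75 mm of the jig, at bed height. A blue lip on each stop block reaches 20 mm forward (to x = 55) at 27 to 47 mm either side of the middle; underside 9 mm above the bed, top 14 mm. A board must be 20 mm or more back from home to be lifted out or set in. The black switch body behind is 42 mm above the bench
- jig_mouth (a point): point on the bed at x = -10, y = 0 of the jig, where the two black side guides begin: 8 mm high, inner faces at y = +-46 mm (4 mm to spare each side of a board), running from here to the stops; ahead of it, to x = -34 mm, they flare outward
- lever (a joint): the jig's presence switch lever: orange arm with red roller between the stop blocks, turning level about a pin at x = 83, y = -24 mm of the jig. 0 rad: sprung out, roller 14 mm in front of the stop faces; about 0.33 with a board's edge against the stops; 0.45 its limit. A light spring (0.4 N at the roller, less than the friction under a board) pushes it out
- lever_tip (a point): centre of the red roller (10 mm diameter, 11 mm high) at the end of the lever, 6.5 mm above the bed
- old_board: the tested board: green, dark heat sink, at first home in the jig under the lips. Loose, 120 (its x) x 84 (its y) x 5 mm, about 0.3 kg. Origin: centre of the underside; z up. Held by its heat sink (see the grip point). Gold contact strip along its +x edge. Other parts stand up to 25 mm high in the 26 mm at the -x end and up to 15 mm high in a row at x = 30 mm
- new_board: the next board: amber, bright heat sink, at first lying on the bench. Loose, 120 (its x) x 84 (its y) x 5 mm, about 0.3 kg. Origin: centre of the underside; z up. Held by its heat sink (see the grip point). Gold contact strip along its +x edge. Other parts stand up to 25 mm high in the 26 mm at the -x end and up to 15 mm high in a row at x = 30 mm
- old_board_grip (a point): centre line of the green board's heat sink, at the board's x = -10, y = 0, 30 mm above its underside. The sink is a flat-sided fixed block, 46 mm along x, 16 mm along y, its top 45 mm above the underside; pinch it across its 16 mm. Nothing else stands beside it
- new_board_grip (a point): centre line of the amber board's heat sink, at the board's x = -10, y = 0, 30 mm above its underside. The sink is a flat-sided fixed block, 46 mm along x, 16 mm along y, its top 45 mm above the underside; pinch it across its 16 mm. Nothing else stands beside it
- new_board_edge (a point): middle of the amber board's gold edge (x = +60 mm of the board, 2.5 mm above its underside)
- mat: thin blue mat fixed on the bench, 190 (its x) x 120 (its y) x 3 mm; origin at the centre of its underside. The ferrite block stands near its +x end and takes up its x from about 53 mm on; the rest has just room for a board laid lengthwise, either way round
- ferrite: bystander: black ferrite transformer with a yellow winding, 26 x 34 x 26 mm, standing on the mat near its +x end; origin at the centre of its underside
- cleaner: bystander: white cleaner bottle with a red cap, 42 mm diameter, 150 mm tall, standing; origin at the centre of its underside
- flux: bystander: amber glass jar with a green cap, 40 mm diameter, 42 mm tall; origin at the centre of its underside
- solder: bystander: metal solder reel, 48 mm diameter, 32 mm tall, standing on its end; origin at the centre of its underside
- driver: bystander: red-handled screwdriver lying down along its x, 150 mm long
- capacitor: bystander: black capacitor can, 30 mm diameter, 40 mm tall, standing a little way beyond the amber board's gold edge; origin at the centre of its underside
- meter: bystander: green multimeter lying flat, 72 x 140 x 39 mm; origin at the centre of its underside
- old_corner0 (a point): +x +y corner of the green board's underside
- old_corner1 (a point): +x -y corner of the green board's underside
- old_corner2 (a point): -x -y corner of the green board's underside
- old_corner3 (a point): -x +y corner of the green board's underside
There are look-alikes about, which are no part of the job. Leave any pink or red look-alike of the old_board alone.

How it is judged:
By the outcome, as a careful person would: the job done as asked, in the order asked, and still so for the second after the job is handed in, with the robot touching nothing.
It also fails if it takes over 58 s, if anything falls off the work surface, if the arm or the gripper's body presses on something with over 40 N, if the wrist force passes 120 N, or if a joint passes its speed limit or range.

## Robot

A 6-joint arm with a two-finger parallel gripper is mounted at the origin on the work surface. World frame = base frame: x ahead of the robot, y to its left, z up, the work surface at z = 0. Lengths are in mm, angles in degrees, forces in N, time in s.
With the tool pointing down it reaches from about 350 to 850 mm from the base axis. Payload 8.1 kg.
Tool frame: the origin (TCP) lies on the front face of the gripper's body, between the roots of the fingers; the fingertips stand r.finger_overhang ahead of it and the grasp point (between the pads) lies 54 mm ahead of it (r.finger_overhang is the distance from the TCP to the fingertips, in mm); y points along the fingers, z is the direction in which the jaws open and shut, and the axes are right-handed (so a half turn about y gives the same grasp; the last joint's range is limited). The gripper opens to 85 mm and grips with 20 to 120 N. Pads are 22 mm wide; open, the fingers measure 114 mm over their backs; the gripper's body (76 mm by 85 mm) begins 54 mm behind the grasp point. The pads swing forward as they close: fully open they stand 13 mm farther back than shut.
Start: joints at [-79.664, 7.471, 85.268, -0, 87.261, -4.893], TCP at [157.629, -578.929, 303.892] pointing down, gripper open.
Joint ranges: [-169.43, 169.43], [-51.17, 129.36], [1.28, 143.12], [-76.62, 256.62], [0, 156.53], [-152.29, 152.29]. Speed limits (degrees/s): [136.94, 136.94, 159.86, 180, 180, 180].

## Interface

Orientations are given as [roll, pitch, yaw] about the fixed x, y, z axes, in that order (R = Rz(yaw) Ry(pitch) Rx(roll)).
In Python, from bench import r gives the robot as it stands. The module is installed in compiled form; this text tells all that it offers.
- The arm moves only by the tool arm_command, never from a script. Its argument "increments" is a list of rows, each a list of 6 numbers: the shift along the tool's x, y, z in m, then the turn, a rotation vector about the tool's x, y, z in rad. In form: [[tx, ty, tz, wx, wy, wz], ...]. A call has exactly 10 rows; each row is the pose to reach, as a shift and turn from the pose commanded when the call began, along the tool's axes at that moment; what a row does not reach only later rows make up. A row lasts 1/8 s, in which the tool goes at most 62.5 mm and 10.7 degrees, less where a joint would pass 70% of its speed; a pose out of reach is approached as far as the arm can. A call with a gripper value outside its range is refused whole. "jaw" is the gripper's target within -1 to 1 (shut at 1, half-way at 0, fully open at -1), set as the call begins (left out, the last holds). The fingers move at their own pace and stop on an object; "force" is the grip in N (left out, the last holds). Time passes only in rows, so rows that repeat a pose let the fingers close, or fill a call up. It gives the time, the measured TCP pose, the force and the opening at its end, in the units of the state.
- r.sense(): the state, without advancing time (a new reading comes with each control period).
- r.snapshot(name): name is "scene" or "top" or "wrist"; returns the picture (480x640x3 uint8, red, green, blue); there is no depth.
- r.camera_model(name): a dict with "intrinsics" (3x3 intrinsics, pixels), "cam_to_world" (4x4, takes a point from camera to world coordinates). Camera axes: x right, y down, z forward; pixel columns grow to the right and rows downward; lengths in mm; the calibration is good to about 2 mm. A picture is of the moment at which its call begins: read the wrist's pose just before it. camera_model takes no time and is no camera call; for the wrist camera it gives the pose at the moment of the call.
- r.hand_in(): hands the job in, once; it reports no verdict.
Trained networks look in the newest picture that a camera, given by its name, has taken for a name from the list of things; names that differ only in an ending like _2 or _b are one class to them, and where a whole thing is asked for, a point or a joint stands for the part that bears it (a point fixed in the world has none). Each returns a list of dicts, best first, with "conf" (0 to 1); they miss things now and then, are a little off and sometimes report something else, mostly with a low value. They report only what shows in the picture. A call takes as long as a camera call. They do not tell look-alikes from the thing itself.
- r.trace(camera, target): "mask" (480x640 bool, what is visible of it) and "position" ([column, row] in pixels, amid what is visible of it).
- r.spot_point(camera, target): "position" ([column, row] in pixels: a listed point, or the origin of a listed thing).
The state is a dict: "time": time; "joint_pos": joint angles; "qd": joint speeds; "joint_efforts": joint torques, N m; "tool_pos": TCP position; "tcp_rot": TCP orientation; "ft_force": force on the tool from outside, world axes, zero at the start; "wrist_torque": the same for the moment, N m; "finger_gap": finger opening in mm.
Only numpy, scipy, OpenCV 4.12 (cv2) and the standard library are available. Lean on these libraries where they do the work, as an engineer would, in place of code of your own. Each camera call takes 0.05 s, during which the arm holds its last target.

## Working session

There is one attempt and no reset: what is moved stays moved. The work goes in short steps, Python scripts to look and compute and a tool call to move; the robot and the scene stay as the last step left them, time stands still between calls to the robot, and variables do not carry over. Pictures are saved under pics/ and viewed, and the job is handed in when it is done.

Besides the shell and the picture viewer there is one more tool, called after "Call:" as name(argument=value, ...) on one line, values as JSON. arm_command: Moves the arm, as the interface text tells. Its arguments: {"type":"object","properties":{"increments":{"type":"array","items":{"type":"array","items":{"type":"number"}}},"jaw":{"type":"number"},"force":{"type":"number"}},"required":["increments"]}

```bash
mkdir -p pics; ls
python3 - <<'E'
from bench import r
import cv2
print(r.sense()); print(r.finger_overhang)
for n in ["scene","top","wrist"]:
    im=r.snapshot(n); cv2.imwrite(f"pics/a_{n}.png",im[:,:,::-1])
    m=r.camera_model(n); print(n,m)
E
```

```text
pics
{'time': 0.0, 'joint_pos': array([-7.96616662e+01,  7.51520493e+00,  8.53284997e+01,  1.73421126e-03,
        8.72614557e+01, -4.89457461e+00]), 'qd': array([ 2.95595291e-05,  3.26354445e-02, -5.42167866e-02,  3.59840413e-02,
        8.47985730e-02,  1.09815012e-02]), 'joint_efforts': array([-3.32102376e-03, -5.69415092e+01, -5.00554061e+01, -6.43006297e-04,
        1.48305466e-02,  4.67738435e-07]), 'tool_pos': array([ 157.58722538, -578.51184124,  302.8507698 ]), 'tcp_rot': array([-9.01046290e+01,  1.06982982e-02, -1.64767186e+02]), 'ft_force': array([-0.68003022,  1.03196215, -0.22253486]), 'wrist_torque': array([ 0.01934504, -0.00576738, -0.02521977]), 'finger_gap': 85.23482391408099}
72.6
scene {'intrinsics': array([[487.43375821,   0.        , 323.27351806],
       [  0.        , 487.43375821, 242.09765165],
       [  0.        ,   0.        ,   1.        ]]), 'cam_to_world': array([[-5.32662100e-01,  6.85066621e-01, -4.96945481e-01,
         1.08500872e+03],
       [ 8.46303444e-01,  4.26681740e-01, -3.18925028e-01,
         2.17441562e+02],
       [-6.44732852e-03, -5.90
[... 507 characters left out ...]
  [-9.33460519e-04, -1.75307464e-01, -9.84513292e-01,
         1.80328511e+03],
       [ 0.00000000e+00,  0.00000000e+00,  0.00000000e+00,
         1.00000000e+00]])}
wrist {'intrinsics': array([[415.29169084,   0.        , 315.74118445],
       [  0.        , 415.29169084, 236.77136571],
       [  0.        ,   0.        ,   1.        ]]), 'cam_to_world': array([[ 2.63974522e-01, -9.20742688e-01, -2.87315775e-01,
         2.30402570e+02],
       [-9.64527319e-01, -2.52645501e-01, -7.65330075e-02,
        -5.58232024e+02],
       [-2.12183088e-03,  2.97326679e-01, -9.54773452e-01,
         3.72933257e+02],
       [ 0.00000000e+00,  0.00000000e+00,  0.00000000e+00,
         1.00000000e+00]])}
```

View pics/a_scene.png

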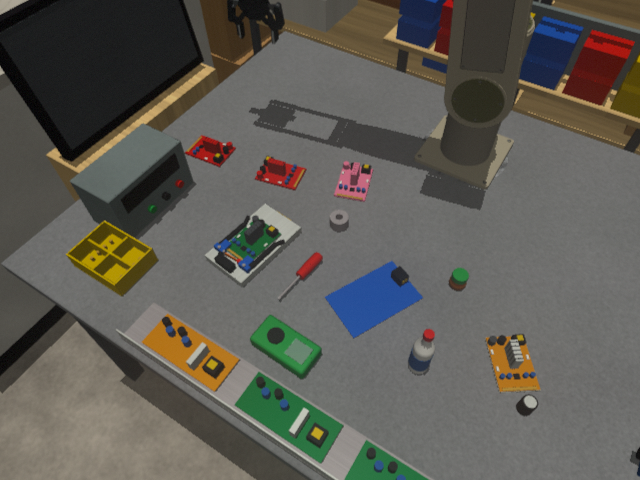

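View pics/a_top.png

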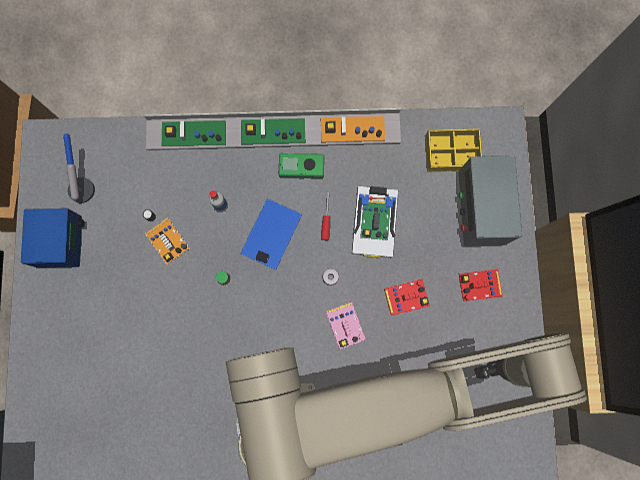

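View pics/a_wrist.png

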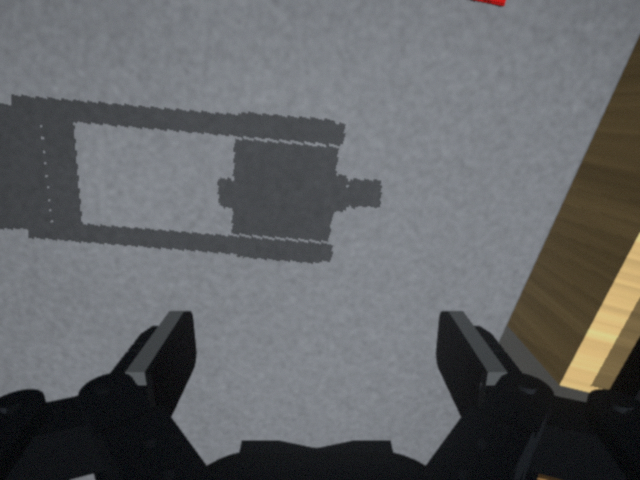

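```bash
cat > h.py <<'E'
import numpy as np
from bench import r
from scipy.spatial.transform import Rotation as Rn
def ray(cam,px):
    m=r.camera_model(cam) if isinstance(cam,str) else cam
    K=m["intrinsics"];T=m["cam_to_world"]
    d=T[:3,:3]@np.linalg.solve(K,[px[0],px[1],1.0])
    return T[:3,3],d/np.linalg.norm(d)
def plane(cam,px,z):
    o,d=ray(cam,px); return o+d*(z-o[2])/d[2]
def tri(*rs):
    A=np.zeros((3,3));b=np.zeros(3)
    for o,d in rs:
        P=np.eye(3)-np.outer(d,d);A+=P;b+=P@o
    x=np.linalg.solve(A,b)
    return x,[np.linalg.norm((np.eye(3)-np.outer(d,d))@(x-o)) for o,d in rs]
def proj(cam,P):
    m=r.camera_model(cam) if isinstance(cam,str) else cam
    T=np.linalg.inv(m["cam_to_world"]);p=T[:3,:3]@np.asarray(P,float)+T[:3,3];q=m["intrinsics"]@p
    return q[:2]/q[2]
E
python3 - <<'E'
from h import *
r.snapshot("top");r.snapshot("scene")
Z={"jig":0,"jig_stop":22,"jig_mouth":22,"old_board":22,"old_board_grip":52,"new_board":0,"new_board_grip":30,"new_board_edge":2.5,"mat":0,"ferrite":3,"lever_tip":28.5,"capacitor":0,"old_corner0":22,"old_corner1":22,"old_corner2":22,"old_corner3":22}
for n,z in Z.items():
    for c in ("top","scene"):
        for d in r.spot_point(c,n)[:3]:
            print(n,c,round(d["conf"],2),np.round(d["position"],1),np.round(plane(c,d["position"],z)[:2],1))
print(r.sense()["time"])
E
```

```text
jig top 0.92 [374.5 224.3] [ 574.9 -308.9]
jig top 0.3 [372.1 227.1] [ 566.3 -301.1]
jig scene 0.7 [258.4 240.1] [ 567.1 -305.8]
jig scene 0.27 [416.9 364.1] [650.7 167.1]
jig_stop top 0.73 [376.9 198. ] [ 652.6 -317.8]
jig_mouth top 0.7 [372.6 227.1] [ 562.1 -300.4]
jig_mouth scene 0.63 [261.7 234.1] [ 559.9 -298. ]
jig_mouth scene 0.49 [231.2 254.7] [ 647.6 -323. ]
jig_mouth scene 0.45 [516.5 354.9] [534.1 333. ]
old_board top 0.91 [403.9 297.1] [ 347.2 -383.9]
old_board top 0.76 [479.2 282.9] [ 383.  -611.4]
old_board top 0.66 [374.5 217.9] [ 590.5 -307.5]
old_board scene 0.95 [353.4 180.3] [ 286.4 -197.8]
old_board scene 0.73 [278.9 172.1] [ 366.2 -383.6]
old_board scene 0.67 [252.6 241.2] [ 588.9 -303.9]
old_board_grip top 0.96 [479.6 286.7] [ 369.1 -603.4]
old_board_grip top 0.91 [413.2 295.3] [ 349.6 -406.9]
old_board_grip top 0.78 [346.8 328.7] [ 258.5 -208.6]
old_board_grip scene 0.94 [211.6 146.4] [ 406.5 -577.2]
old_board_grip scene 0.75 [354.6 170.6] [ 280.1 -199.4]
old_board_grip scene 0.57 [254.7 231.9] [ 580.1 -299.7]
new_board top 0.65 [166.2 240. ] [544.4 332.5]
new_
[... 1755 characters left out ...]
8] [ 330.  -131.7]
old_corner1 scene 0.95 [202.1 135.3] [ 362.9 -656.4]
old_corner2 top 0.96 [501.1 295.8] [ 342.6 -673.7]
old_corner2 top 0.91 [354.1 299.9] [ 343.2 -235.2]
old_corner2 top 0.88 [395.7 320. ] [ 280.3 -355.9]
old_corner2 scene 0.97 [251.  263.8] [ 643.4 -267.4]
old_corner2 scene 0.95 [367.2 200.8] [ 330.  -131.7]
old_corner2 scene 0.95 [202.1 135.3] [ 362.9 -656.4]
old_corner3 top 0.96 [501.1 295.8] [ 342.6 -673.7]
old_corner3 top 0.91 [354.1 299.9] [ 343.2 -235.2]
old_corner3 top 0.88 [395.7 320. ] [ 280.3 -355.9]
old_corner3 scene 0.97 [251.  263.8] [ 643.4 -267.4]
old_corner3 scene 0.95 [367.2 200.8] [ 330.  -131.7]
old_corner3 scene 0.95 [202.1 135.3] [ 362.9 -656.4]
1.85
```

```bash
cat >> h.py <<'E'
def move(pos,yaw):
    """tool-frame shift (m), turn about tool y (rad), for target TCP pos and level-down yaw"""
    s=r.sense(); R0=Rn.from_euler("xyz",s["tcp_rot"],degrees=True)
    R1=Rn.from_euler("xyz",[-90,0,yaw],degrees=True)
    sh=R0.inv().apply(np.array(pos)-s["tool_pos"])/1000
    w=(R0.inv()*R1).as_rotvec()
    print("t",s["time"],"pos",np.round(s["tool_pos"],1),"rot",np.round(s["tcp_rot"],2),"F",np.round(s["ft_force"],1),"gap",round(s["finger_gap"],1))
    print("shift",np.round(sh,4),"w",np.round(w,4),"rows>=",np.linalg.norm(sh)/.0625, np.degrees(np.linalg.norm(w))/10.7)
    return sh,w
E
python3 -c "
from h import *
move([600,-310,290],-10)"
```

```text
t 1.85 pos [ 157.6 -578.9  303.9] rot [ -90.      0.   -164.77] F [ 0.   0.6 -0. ] gap 85.3
shift [-0.4975  0.0139 -0.1433] w [-0.     -2.7013 -0.    ] rows>= 8.285863993974077 14.464549447262932
```

Call:
arm_command(increments=[[-0.02,0.001,-0.006,0,-0.1,0],[-0.06,0.002,-0.017,0,-0.27,0],[-0.105,0.003,-0.03,0,-0.45,0],[-0.15,0.004,-0.043,0,-0.63,0],[-0.195,0.005,-0.056,0,-0.81,0],[-0.24,0.006,-0.069,0,-0.99,0],[-0.285,0.008,-0.082,0,-1.17,0],[-0.33,0.009,-0.095,0,-1.35,0],[-0.37,0.01,-0.107,0,-1.53,0],[-0.41,0.011,-0.118,0,-1.71,0]], jaw=-1)

```text
time: 3.1
tool_pos: [523.4, -356.4, 292.9]
tcp_rot: [-90.0, -0.0, -66.4]
ft_force: [-0.4, -1.2, 0.5]
finger_gap: 85.3
```

```bash
python3 -c "
from h import *
move([600,-310,290],-10)"
```

```text
t 3.1 pos [ 523.4 -356.4  292.9] rot [-9.000e+01 -1.000e-02 -6.644e+01] F [-0.4 -1.2  0.5] gap 85.3
shift [-0.012   0.0029  0.0887] w [ 1.000e-04 -9.851e-01  2.000e-04] rows>= 1.4334614687960443 5.274846536846543
```

Call:
arm_command(increments=[[-0.002,0,0.012,0,-0.17,0],[-0.004,0.001,0.028,0,-0.35,0],[-0.006,0.001,0.044,0,-0.52,0],[-0.008,0.002,0.06,0,-0.7,0],[-0.01,0.003,0.075,0,-0.85,0],[-0.011,0.003,0.085,0,-0.95,0],[-0.012,0.003,0.0885,0,-0.985,0],[-0.012,0.003,0.0885,0,-0.985,0],[-0.012,0.003,0.0885,0,-0.985,0],[-0.012,0.003,0.0885,0,-0.985,0]])

```text
time: 4.35
tool_pos: [598.6, -311.8, 290.0]
tcp_rot: [-90.0, -0.0, -10.4]
ft_force: [-0.1, -0.5, 0.7]
finger_gap: 85.2
```

Run:
```python
from h import *
import cv2,pickle
m=r.camera_model("wrist"); im=r.snapshot("wrist"); cv2.imwrite("pics/b_wrist.png",im[:,:,::-1])
pickle.dump(m,open("b.pkl","wb"))
s=r.sense();print(s["tool_pos"],s["tcp_rot"])
for n,z in {"jig":0,"jig_stop":22,"jig_mouth":22,"old_board":22,"old_board_grip":52,"lever_tip":28.5,"old_corner0":22}.items():
    for d in r.spot_point("wrist",n)[:3]:
        print(n,round(d["conf"],2),np.round(d["position"],1),np.round(plane(m,d["position"],z)[:2],1))
```

```text
[ 598.57909705 -311.74064937  289.95964854] [-9.00018482e+01  2.95376600e-04 -1.04172532e+01]
jig_stop 0.94 [324.9 255.9] [ 645.4 -311.6]
jig_stop 0.23 [344.3 263.8] [ 655.7 -296.2]
jig_mouth 0.48 [366.9 111.9] [ 533.8 -258.7]
old_board 0.83 [317.5 188.8] [ 586.5 -307.4]
old_board_grip 0.79 [317.6 181.8] [ 575.7 -305.5]
lever_tip 0.85 [346.4 264.7] [ 654.2 -294.6]
old_corner0 0.84 [368.5 108.5] [ 531.6 -257.1]
old_corner0 0.56 [259.5 119.7] [ 524.5 -342.3]
```

View pics/b_wrist.png

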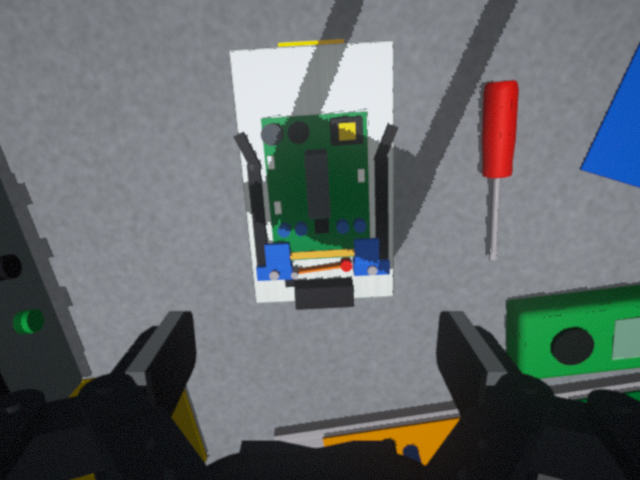

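Run:
```python
from h import *
import cv2,pickle
from scipy.optimize import least_squares
m=pickle.load(open("b.pkl","rb")); im=cv2.imread("pics/b_wrist.png")
for p in [(231,52),(391,42),(392,296),(257,303)]: print(np.round(plane(m,p,22),1))
# green board mask + bed mask
hsv=cv2.cvtColor(im,cv2.COLOR_BGR2HSV)
crop=im[30:315,215:405]; cv2.imwrite("pics/b_crop.png",cv2.resize(crop,None,fx=3,fy=3,interpolation=cv2.INTER_CUBIC)[:, :])
big=cv2.resize(im[30:180,215:405],None,fx=4,fy=4,interpolation=cv2.INTER_CUBIC);cv2.imwrite("pics/b_c1.png",big)
big=cv2.resize(im[170:315,215:405],None,fx=4,fy=4,interpolation=cv2.INTER_CUBIC);cv2.imwrite("pics/b_c2.png",big)
```

```text
[ 473.1 -352.6   22. ]
[ 487.8 -233.9   22. ]
[ 693.7 -259.2   22. ]
[ 678.7 -379.2   22. ]
```

View pics/b_c1.png

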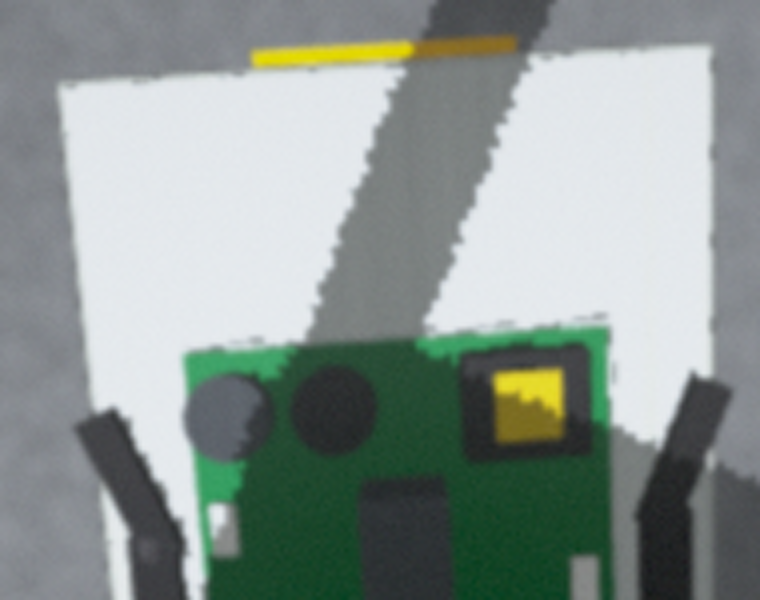

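View pics/b_c2.png

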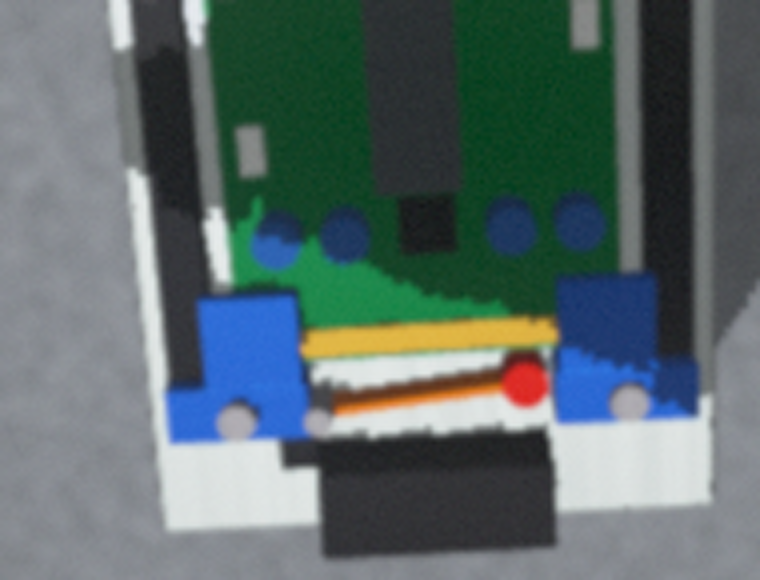

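```bash
cat >> h.py <<'E'
def fitrect(obs,loc):
    """2D rigid fit loc->obs; returns x,y,yaw,resid"""
    obs=np.array(obs)[:,:2];loc=np.array(loc,float)
    a=obs-obs.mean(0);b=loc-loc.mean(0)
    th=np.arctan2((b[:,0]*a[:,1]-b[:,1]*a[:,0]).sum(),(a*b).sum())
    c,s=np.cos(th),np.sin(th);R=np.array([[c,-s],[s,c]])
    t=obs.mean(0)-R@loc.mean(0)
    return t,np.degrees(th),obs-(loc@R.T+t)
E
python3 - <<'E'
from h import *
import pickle
m=pickle.load(open("b.pkl","rb"))
P=[plane(m,p,22) for p in [(230,51.25),(393.2,41.5),(392.75,295.75),(256.75,302.5)]]
t,th,res=fitrect(P,[(-95,-62),(-95,62),(115,62),(115,-62)]);print(t,th,np.round(res,1))
c,s=np.cos(np.radians(th)),np.sin(np.radians(th));R=np.array([[c,-s],[s,c]])
for p,z in [((261.2,118.25),27),((367,111.5),27),((290.5,255),27),((354,251.5),27),((346.5,265.5),34)]:
    q=plane(m,p,z)[:2];print(p,np.round(R.T@(q-t),1))
for c2 in("top","scene","wrist"):
  print(c2)
E
```

```text
[ 573.04528962 -304.57958695] -7.256168754152735 [[ 1.4  0.9]
 [ 1.1 -1.2]
 [-1.4 -1. ]
 [-1.1  1.3]]
(261.2, 118.25) [-44.5 -41.5]
(367, 111.5) [-45.1  40.1]
(290.5, 255) [ 68.4 -27. ]
(354, 251.5) [68.2 27.1]
(346.5, 265.5) [77.9 19.9]
top
scene
wrist
```

```bash
python3 -c "
from h import *
move([578,-305.2,106],-7.26)"
```

```text
t 4.75 pos [ 598.8 -311.5  289.9] rot [-90.    -0.   -10.36] F [ 0.1  0.4 -0.5] gap 85.4
shift [-0.0216  0.1839  0.0025] w [ 0.     -0.0542  0.    ] rows>= 2.962866259717241 0.2901760341113865
```

Call:
arm_command(increments=[[-0.005,0.01,0.0006,0,-0.02,0],[-0.013,0.03,0.0015,0,-0.04,0],[-0.019,0.06,0.0025,0,-0.054,0],[-0.0216,0.09,0.0025,0,-0.054,0],[-0.0216,0.12,0.0025,0,-0.054,0],[-0.0216,0.145,0.0025,0,-0.054,0],[-0.0216,0.165,0.0025,0,-0.054,0],[-0.0216,0.178,0.0025,0,-0.054,0],[-0.0216,0.184,0.0025,0,-0.054,0],[-0.0216,0.184,0.0025,0,-0.054,0]])

```text
time: 6.0
tool_pos: [578.2, -305.2, 106.0]
tcp_rot: [-90.0, -0.0, -7.3]
ft_force: [0.1, -1.4, 0.7]
finger_gap: 85.2
```

Run:
```python
from h import *
import cv2,pickle
m=r.camera_model("wrist"); im=r.snapshot("wrist"); cv2.imwrite("pics/c_wrist.png",im[:,:,::-1])
pickle.dump(m,open("c.pkl","wb"))
move([578,-305.2,106],-7.26)
for n,z in {"jig_stop":22,"old_board_grip":52}.items():
    for d in r.spot_point("wrist",n)[:3]:
        print(n,round(d["conf"],2),np.round(d["position"],1),np.round(plane(m,d["position"],z)[:2],1))
```

```text
t 6.05 pos [ 578.4 -305.4  106.6] rot [-9.002e+01 -5.000e-02 -7.260e+00] F [-0.4 -0.6  0.2] gap 85.3
shift [-0.0004  0.0006  0.0001] w [ 0.0004 -0.      0.0009] rows>= 0.012184953063678266 0.0053909737064087625
old_board_grip 0.98 [309.  338.6] [ 575.9 -306.6]
```

View pics/c_wrist.png

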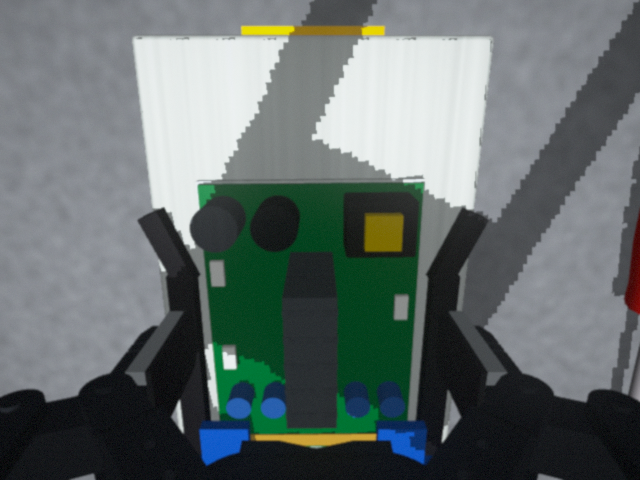

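Run:
```python
from h import *
import pickle
m=pickle.load(open("c.pkl","rb"))
a=np.array([573.05,-304.58]);th=np.radians(-7.26);R=np.array([[np.cos(th),-np.sin(th)],[np.sin(th),np.cos(th)]])
for n,p,z in [("bedTL",(134.5,37.5),22),("bedTR",(493,37.5),22),("brdTL",(198,183.5),27),("brdTR",(424,181.5),27),("sinkfrontL",(283,427),67),("sinkR",(336.5,427),67),("sinkbackL",(283,298),67),("sinkbackR",(337,298),67)]:
    q=plane(m,p,z)[:2]; print(n,np.round(R.T@(q-a),1))
```

```text
bedTL [-94.  -60.6]
bedTR [-94.2  60.4]
brdTL [-45.3 -41.9]
brdTR [-46.1  39.6]
sinkfrontL [26.2 -9.9]
sinkR [26.2  7.3]
sinkbackL [-19.2  -8.9]
sinkbackR [-19.2   6.7]
```

Call:
arm_command(increments=[[-0.0004,0.0005,-0.001,0,0,0],[-0.0004,0.0005,-0.001,0,0,0],[-0.0004,0.0005,-0.001,0,0,0],[-0.0004,0.0005,-0.001,0,0,0],[-0.0004,0.0005,-0.001,0,0,0],[-0.0004,0.0005,-0.001,0,0,0],[-0.0004,0.0005,-0.001,0,0,0],[-0.0004,0.0005,-0.001,0,0,0],[-0.0004,0.0005,-0.001,0,0,0],[-0.0004,0.0005,-0.001,0,0,0]], jaw=1, force=60)

```text
time: 7.4
tool_pos: [577.6, -306.1, 105.6]
tcp_rot: [-90.0, -0.0, -7.3]
ft_force: [-1.6, -0.5, 3.4]
finger_gap: 15.4
```

Run:
```python
from h import *
import cv2,pickle
m=r.camera_model("wrist"); im=r.snapshot("wrist"); cv2.imwrite("pics/d_wrist.png",im[:,:,::-1])
pickle.dump(m,open("d.pkl","wb"))
s=r.sense();print(s)
```

```text
{'time': 7.45, 'joint_pos': array([-3.24159105e+01,  2.50799284e+01,  8.57816418e+01,  5.81485296e-05,
        6.91239452e+01, -1.15151371e+02]), 'qd': array([-0.0091141 ,  0.08165203, -0.00655881,  0.01784681, -0.13253818,
        0.0264159 ]), 'joint_efforts': array([ 1.92895294e-01, -6.50609922e+01, -4.36472476e+01,  1.47291552e-01,
       -2.82406211e-01,  1.61060924e-02]), 'tool_pos': array([ 577.60929024, -306.13607164,  105.56655293]), 'tcp_rot': array([-9.00061069e+01, -1.31343335e-02, -7.26455907e+00]), 'ft_force': array([-0.96949459,  0.08722407,  3.72055751]), 'wrist_torque': array([ 0.01021225,  0.12267745, -0.02179037]), 'finger_gap': 15.781001498198176}
```

View pics/d_wrist.png

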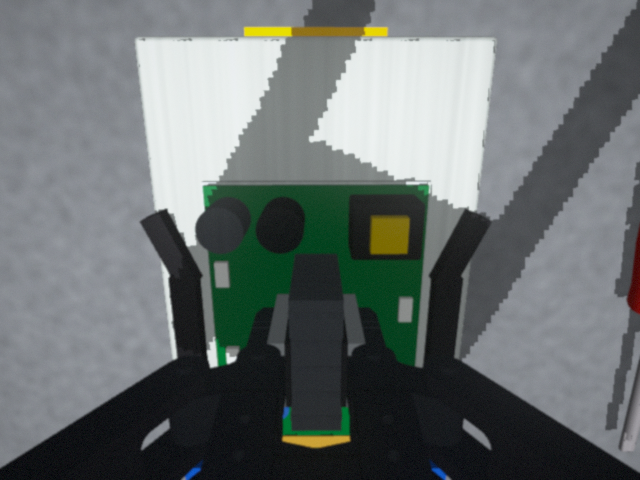

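Call:
arm_command(increments=[[0,-0.0012,0,0,0,0],[-0.003,-0.0015,0,0,0,0],[-0.009,-0.0015,0,0,0,0],[-0.017,-0.0015,0,0,0,0],[-0.026,-0.0015,0,0,0,0],[-0.035,-0.0015,0,0,0,0],[-0.042,-0.0015,0,0,0,0],[-0.046,-0.0015,0,0,0,0],[-0.046,-0.006,0,0,0,0],[-0.046,-0.02,0,0,0,0]])

```text
time: 8.7
tool_pos: [531.6, -299.9, 125.3]
tcp_rot: [-90.0, 0.1, -7.3]
ft_force: [0.7, 0.1, -2.8]
finger_gap: 15.3
```

Run:
```python
from h import *
import cv2
s=r.sense();print(s["time"],s["tool_pos"],s["ft_force"],s["finger_gap"])
for c in("top","scene"):
    im=cv2.imread(f"pics/a_{c}.png");hsv=cv2.cvtColor(im,cv2.COLOR_BGR2HSV)
    mk=cv2.inRange(hsv,(105,150,80),(125,255,255))
    n,l,st,ct=cv2.connectedComponentsWithStats(mk)
    i=1+np.argmin(np.linalg.norm(ct[1:]-proj(c,[560,12,0]),axis=1)) 
    # choose largest near
    cand=[k for k in range(1,n) if st[k,4]>500 and np.linalg.norm(ct[k]-proj(c,[560,12,0]))<60]
    mm=(l==cand[0]).astype(np.uint8)
    h=cv2.convexHull(np.argwhere(mm)[:,::-1].astype(np.int32)).reshape(-1,2)
    w=np.array([plane(c,p,3)[:2] for p in h],np.float32)
    rc=cv2.minAreaRect(w);print(c,st[cand],rc)
    x,y,ww,hh=st[cand[0]][:4]
    cv2.imwrite(f"pics/mat_{c}.png",cv2.resize(im[y-30:y+hh+30,x-30:x+ww+30],None,fx=4,fy=4,interpolation=cv2.INTER_CUBIC));print(x-30,y-30)
```

```text
8.7 [ 531.56456085 -299.94578363  125.29752435] [ 0.6629781   0.11184623 -2.77586476] 15.306054014157533
top [[ 241  199   61   70 2208]] ((555.16552734375, 10.378944396972656), (118.84584045410156, 187.4573211669922), 63.542449951171875)
211 169
scene [[ 325  262   97   76 3592]] ((559.987548828125, 13.816459655761719), (118.80323028564453, 187.81590270996094), 63.63900375366211)
295 232
```

View pics/mat_top.png

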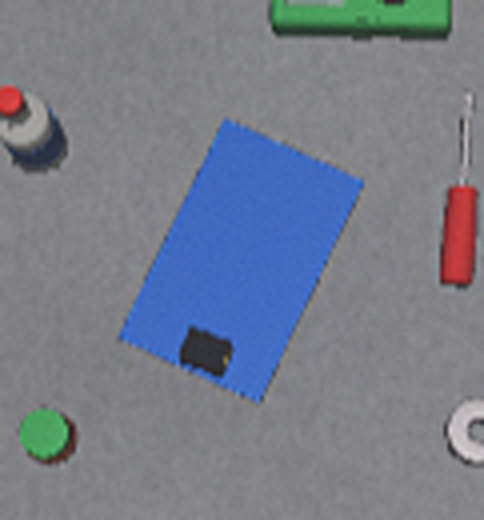

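View pics/mat_scene.png

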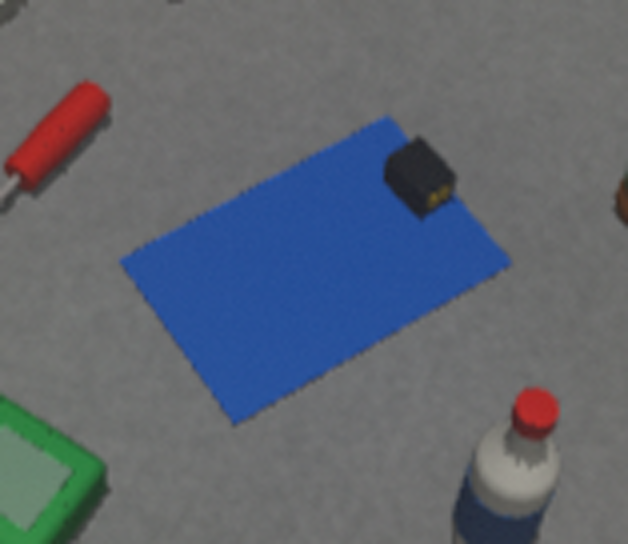

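```bash
python3 -c "
from h import *
move([569,6,190],-26.4)"
```

```text
t 8.7 pos [ 531.6 -299.9  125.3] rot [-8.996e+01  8.000e-02 -7.260e+00] F [ 0.7  0.1 -2.8] gap 15.3
shift [-0.0016 -0.0645  0.3083] w [-0.0005  0.334  -0.0014] rows>= 5.039127415989 1.7886014397332741
```

Call:
arm_command(increments=[[0,-0.015,0.006,0,0.01,0],[0,-0.033,0.026,0,0.04,0],[0,-0.05,0.062,0,0.09,0],[0,-0.06,0.11,0,0.15,0],[-0.001,-0.065,0.16,0,0.2,0],[-0.001,-0.065,0.21,0,0.25,0],[-0.0015,-0.065,0.255,0,0.29,0],[-0.0015,-0.065,0.288,0,0.32,0],[-0.0015,-0.065,0.304,0,0.334,0],[-0.0015,-0.065,0.308,0,0.334,0]])

```text
time: 9.95
tool_pos: [569.8, 6.9, 191.7]
tcp_rot: [-90.0, -0.1, -26.3]
ft_force: [0.1, -0.7, -3.2]
finger_gap: 15.2
```

Run:
```python
from h import *
import cv2,pickle
m=r.camera_model("wrist"); im=r.snapshot("wrist"); cv2.imwrite("pics/e_wrist.png",im[:,:,::-1])
pickle.dump(m,open("e.pkl","wb"))
im=r.snapshot("top"); cv2.imwrite("pics/e_top.png",im[:,:,::-1])
im=r.snapshot("scene"); cv2.imwrite("pics/e_scene.png",im[:,:,::-1])
move([569,6,190],-26.4)
```

```text
t 10.1 pos [569.6   5.2 191. ] rot [-9.000e+01 -5.000e-02 -2.638e+01] F [ 0.3 -0.1 -3.2] gap 15.1
shift [-0.0009  0.001   0.0005] w [-0.      0.0003  0.0009] rows>= 0.02319343657816711 0.004934377976355701
```

View pics/e_wrist.png

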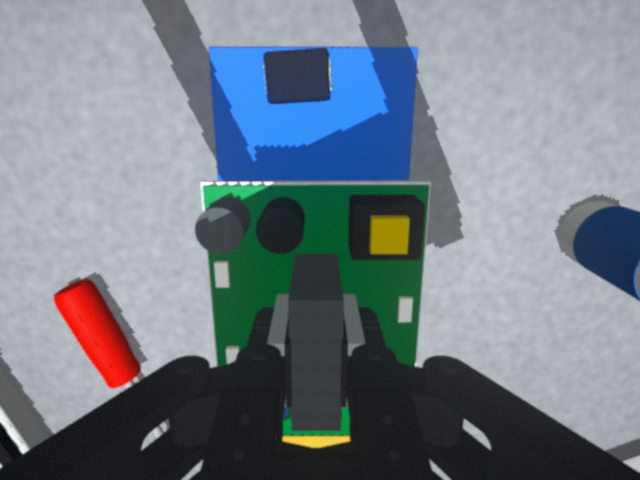

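View pics/e_scene.png

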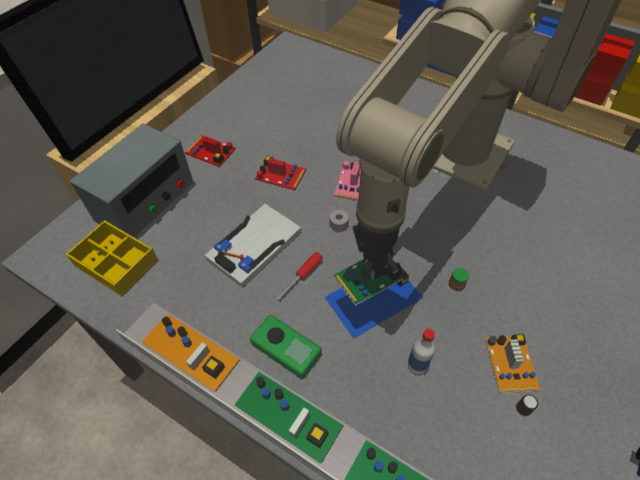

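Run:
```python
from h import *
import pickle
m=pickle.load(open("e.pkl","rb"))
th=np.radians(153.6);u=np.array([np.cos(th),np.sin(th)]);v=np.array([-u[1],u[0]])
a=plane(m,(209.5,46.5),3)[:2];b=plane(m,(417.5,46.5),3)[:2]
d=a-b;print(a,b,np.linalg.norm(d),np.degrees(np.arctan2(d[1],d[0])))
M=(a+b)/2-95*u;print("mat",M)
for p in [(266,103),(330,101)]: print("ferr",(plane(m,p,3)[:2]-M)@u,(plane(m,p,3)[:2]-M)@v)
s=r.sense();g=s["tool_pos"][:2]
print("tool in mat",(g-M)@u,(g-M)@v)
print("target tcp",M-23*u+10*u)
```

```text
[444.94172879   1.54434238] [497.32998315 107.96853445] 118.61971948673133 -116.2091271707986
mat [556.22847319  12.51609639]
ferr 64.24149707083198 28.111514822129937
ferr 65.48632340672722 -9.782758984539887
tool in mat -15.20549926766835 0.6523979498950839
target tcp [567.87272607   6.73583906]
```

```bash
python3 -c "
from h import *
move([568,6.5,87.1],-26.3)"
```

```text
t 10.1 pos [569.6   5.2 191. ] rot [-9.000e+01 -5.000e-02 -2.638e+01] F [ 0.3 -0.1 -3.2] gap 15.1
shift [-0.0021  0.1039  0.0005] w [-0.     -0.0014  0.0009] rows>= 1.6635210909888336 0.009039644563759776
```

Call:
arm_command(increments=[[-0.0005,0.01,0.0005,0,0,0],[-0.001,0.03,0.0005,0,0,0],[-0.001,0.052,0.0005,0,0,0],[-0.001,0.072,0.0005,0,0,0],[-0.001,0.087,0.0005,0,0,0],[-0.001,0.095,0.0005,0,0,0],[-0.001,0.1,0.0005,0,0,0],[-0.001,0.102,0.0005,0,0,0],[-0.001,0.103,0.0005,0,0,0],[-0.001,0.103,0.0005,0,0,0]])

```text
time: 11.35
tool_pos: [569.0, 6.3, 87.9]
tcp_rot: [-90.0, -0.0, -26.4]
ft_force: [0.7, 0.2, -3.7]
finger_gap: 15.1
```

Run:
```python
from h import *
import cv2,pickle
m=r.camera_model("wrist"); im=r.snapshot("wrist"); cv2.imwrite("pics/f_wrist.png",im[:,:,::-1])
pickle.dump(m,open("f.pkl","wb"))
move([568,6.5,86.6],-26.3)
```

```text
t 11.4 pos [569.    6.4  87.8] rot [-8.998e+01 -4.000e-02 -2.640e+01] F [ 0.3  0.  -2.6] gap 15.0
shift [-0.0009  0.0012 -0.0003] w [-0.0003 -0.0017  0.0006] rows>= 0.024976842228494587 0.010045252977392186
```

View pics/f_wrist.png

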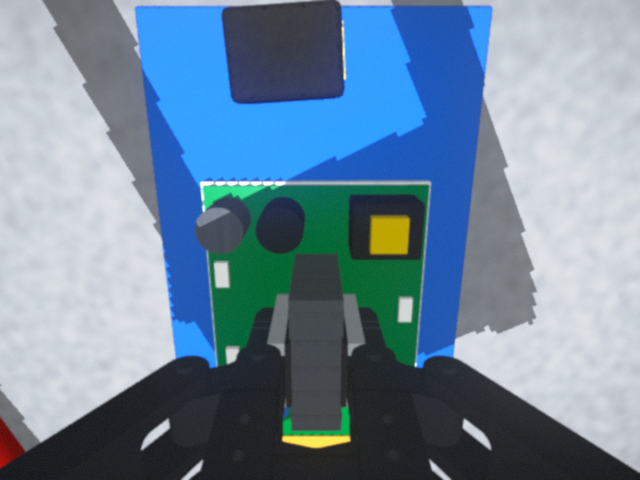

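Call:
arm_command(increments=[[0,0.0004,0,0,0,0],[0,0.0008,0,0,0,0],[0,0.0012,0,0,0,0],[0,0.0014,0,0,0,0],[0,0.0016,0,0,0,0],[0,0.0016,0,0,0,0],[0,0.0016,0,0,0,0],[0,0.0016,0,0,0,0],[0,0.0016,0,0,0,0],[0,0.0016,0,0,0,0]])

```text
time: 12.65
tool_pos: [568.8, 6.4, 86.5]
tcp_rot: [-90.0, -0.0, -26.4]
ft_force: [-6.3, 0.5, 6.4]
finger_gap: 15.2
```

Call:
arm_command(increments=[[0,0,0,0,0,0],[0,0,0,0,0,0],[0,0,0,0,0,0],[0,0,0,0,0,0],[0,-0.003,0,0,0,0],[0,-0.012,0,0,0,0],[0,-0.035,0,0,0,0],[0,-0.065,0,0,0,0],[0,-0.1,0,0,0,0],[0,-0.13,0,0,0,0]], jaw=-1)

```text
time: 13.9
tool_pos: [569.0, 6.3, 218.1]
tcp_rot: [-90.0, -0.1, -26.4]
ft_force: [0.3, -0.1, 0.5]
finger_gap: 85.5
```

Run:
```python
from h import *
import cv2,pickle
m=r.camera_model("wrist"); im=r.snapshot("wrist"); cv2.imwrite("pics/g_wrist.png",im[:,:,::-1])
im=r.snapshot("top"); cv2.imwrite("pics/g_top.png",im[:,:,::-1])
pickle.dump(m,open("g.pkl","wb"))
# amber board from a_top, a_scene by colour
for c in("top","scene"):
    im=cv2.imread(f"pics/a_{c}.png");hsv=cv2.cvtColor(im,cv2.COLOR_BGR2HSV)
    x,y=np.round(proj(c,[546,331,0])).astype(int);print(c,x,y)
    cv2.imwrite(f"pics/amb_{c}.png",cv2.resize(im[y-45:y+55,x-45:x+45],None,fx=6,fy=6,interpolation=cv2.INTER_CUBIC))
move([540,325,300],37)
```

```text
top 167 239
scene 510 363
t 14.0 pos [571.    6.2 221.3] rot [-89.83  -0.43 -26.4 ] F [ 0.1 -0.4  0.6] gap 85.4
shift [-0.1689 -0.0792  0.272 ] w [ 0.0015 -1.1065  0.0085] rows>= 5.2774453202119735 5.925110530957507
```

View pics/g_wrist.png

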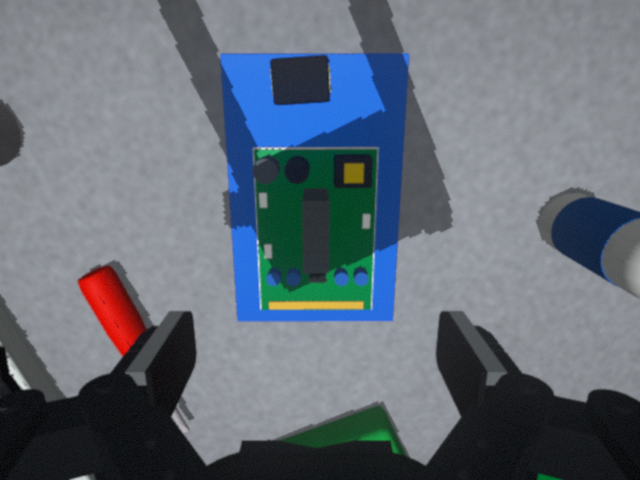

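View pics/amb_top.png

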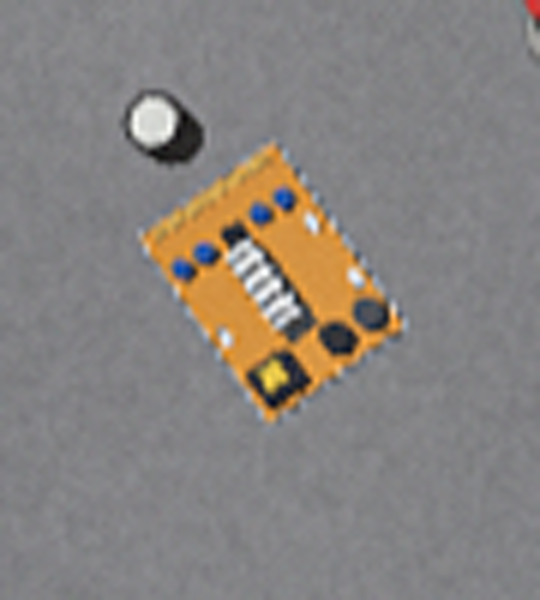

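```bash
python3 -c "
from h import *
move([550,335,290],36)"
```

```text
t 14.0 pos [571.    6.2 221.3] rot [-89.83  -0.43 -26.4 ] F [ 0.1 -0.4  0.6] gap 85.4
shift [-0.1645 -0.0691  0.2854] w [ 0.0014 -1.089   0.0085] rows>= 5.3850289888085365 5.831655446893114
```

Call:
arm_command(increments=[[-0.005,-0.02,0.008,0,-0.04,0],[-0.017,-0.045,0.03,0,-0.15,0],[-0.04,-0.062,0.07,0,-0.3,0],[-0.07,-0.07,0.12,0,-0.48,0],[-0.098,-0.071,0.17,0,-0.65,0],[-0.125,-0.071,0.217,0,-0.82,0],[-0.147,-0.071,0.255,0,-0.97,0],[-0.16,-0.071,0.278,0,-1.06,0],[-0.1645,-0.071,0.285,0,-1.089,0],[-0.1645,-0.071,0.285,0,-1.089,0]])

```text
time: 15.25
tool_pos: [547.7, 334.8, 286.6]
tcp_rot: [-90.0, 0.1, 36.0]
ft_force: [0.7, -0.3, 0.3]
finger_gap: 85.6
```

Run:
```python
from h import *
import cv2,pickle
m=r.camera_model("wrist"); im=r.snapshot("wrist"); cv2.imwrite("pics/h_wrist.png",im[:,:,::-1])
pickle.dump(m,open("h.pkl","wb"))
s=r.sense();print(s["tool_pos"],s["tcp_rot"])
for n,z in {"new_board":0,"new_board_grip":30,"new_board_edge":2.5}.items():
    for d in r.spot_point("wrist",n)[:3]:
        print(n,round(d["conf"],2),np.round(d["position"],1),np.round(plane(m,d["position"],z)[:2],1))
```

```text
[547.96853595 334.14036695 286.63382901] [-9.00139220e+01  4.99051969e-02  3.59261909e+01]
new_board 0.91 [316.3 191.7] [541.9 332.4]
new_board_grip 0.69 [312.6 193.4] [540.  327.3]
new_board_grip 0.64 [316.5 184.5] [532.4 325.6]
new_board_edge 0.67 [314.  256.4] [590.7 365.4]
```

View pics/h_wrist.png

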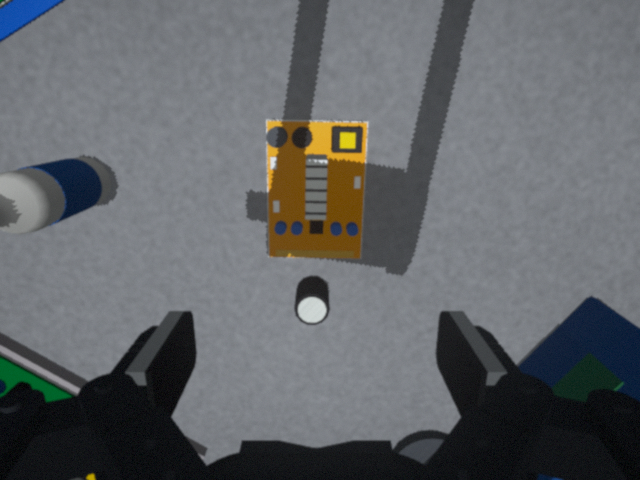

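Run:
```python
import cv2
im=cv2.imread("pics/h_wrist.png")
cv2.imwrite("pics/h_c.png",cv2.resize(im[110:210,250:380],None,fx=6,fy=6,interpolation=cv2.INTER_CUBIC))
cv2.imwrite("pics/h_c2.png",cv2.resize(im[180:280,250:380],None,fx=6,fy=6,interpolation=cv2.INTER_CUBIC))
```

```text
(no output)
```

View pics/h_c.png

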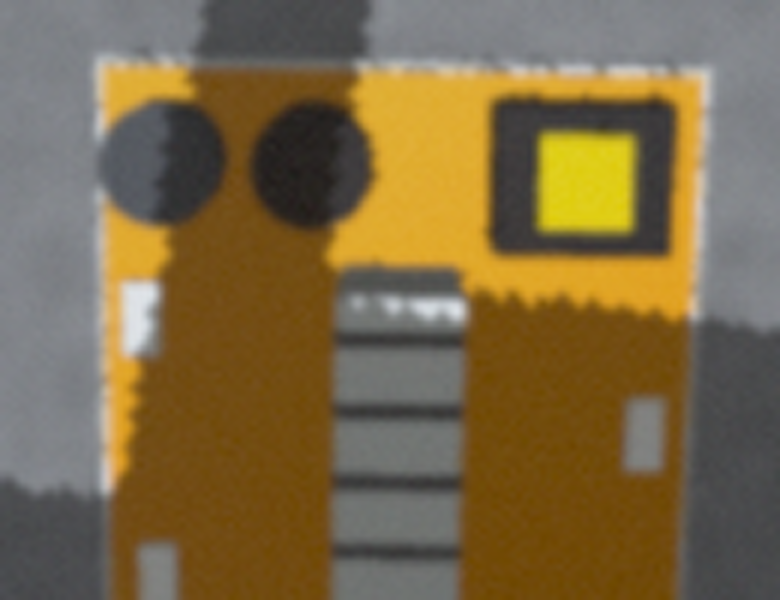

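View pics/h_c2.png

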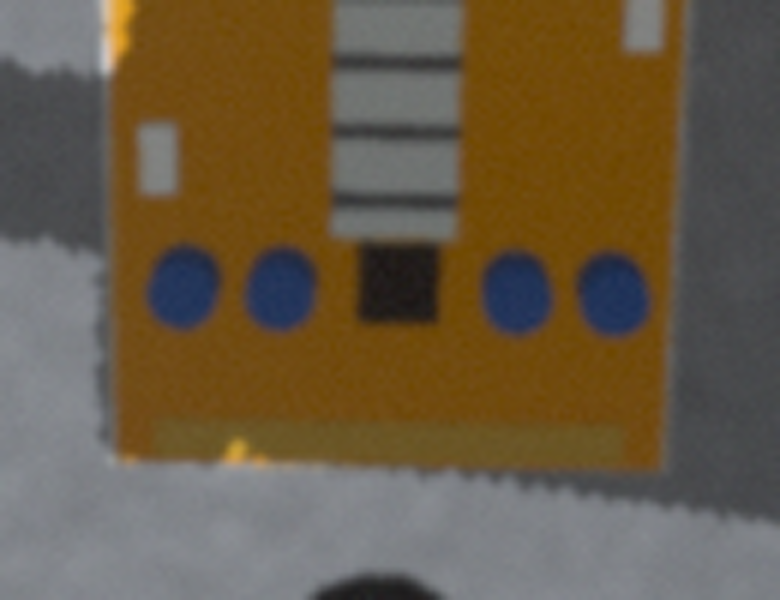

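Run:
```python
from h import *
import pickle
m=pickle.load(open("h.pkl","rb"))
P=[plane(m,p,5) for p in [(266.5,120),(368,122),(360.7,258.3),(269.5,256.7)]]
t,th,res=fitrect(P,[(-60,-42),(-60,42),(60,42),(60,-42)]);print(t,th,np.round(res,1))
u=np.array([np.cos(np.radians(th)),np.sin(np.radians(th))]);g=t-10*u;print(g)
move([g[0],g[1],84],th)
```

```text
[541.80716421 332.1750644 ] 35.13220856450359 [[ 0.2  0.8]
 [ 1.1 -0.1]
 [-0.  -1.1]
 [-1.3  0.3]]
[533.62890069 326.42041359]
t 15.45 pos [548.4 333.6 286.9] rot [-9.001e+01  1.000e-02  3.587e+01] F [ 0.5 -0.2 -1.4] gap 85.2
shift [-0.0161  0.2029  0.0029] w [ 0.0002  0.0129 -0.0002] rows>= 3.2567899325127905 0.06929224563778494
```

Call:
arm_command(increments=[[-0.004,0.01,0.001,0,0.006,0],[-0.01,0.03,0.002,0,0.013,0],[-0.015,0.065,0.003,0,0.013,0],[-0.016,0.1,0.003,0,0.013,0],[-0.016,0.135,0.003,0,0.013,0],[-0.016,0.162,0.003,0,0.013,0],[-0.016,0.184,0.003,0,0.013,0],[-0.016,0.197,0.003,0,0.013,0],[-0.016,0.203,0.003,0,0.013,0],[-0.016,0.203,0.003,0,0.013,0]])

```text
time: 16.7
tool_pos: [533.6, 327.9, 84.1]
tcp_rot: [-90.0, -0.0, 35.2]
ft_force: [0.1, 0.1, 0.4]
finger_gap: 85.5
```

Run:
```python
from h import *
import cv2,pickle
m=r.camera_model("wrist"); im=r.snapshot("wrist"); cv2.imwrite("pics/i_wrist.png",im[:,:,::-1])
pickle.dump(m,open("i.pkl","wb"))
move([533.6,326.4,83.8],35.13)
```

```text
t 16.75 pos [533.9 328.1  84.6] rot [-9.001e+01 -7.000e-02  3.525e+01] F [ 0.6  0.1 -0. ] gap 85.1
shift [-0.0012  0.0008 -0.0012] w [0.0002 0.0021 0.0013] rows>= 0.030100283149913698 0.01304525668613894
```

View pics/i_wrist.png

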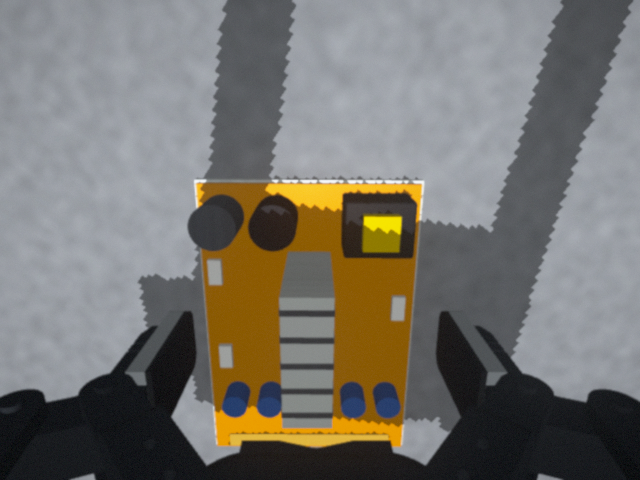

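Call:
arm_command(increments=[[-0.0005,0.0004,-0.0012,0,0,0],[-0.001,0.0006,-0.0023,0,0,0],[-0.001,0.0006,-0.0023,0,0,0],[-0.001,0.0006,-0.0023,0,0,0],[-0.001,0.0006,-0.0023,0,0,0],[-0.001,0.0006,-0.0023,0,0,0],[-0.001,0.0006,-0.0023,0,0,0],[-0.001,0.0006,-0.0023,0,0,0],[-0.001,0.0006,-0.0023,0,0,0],[-0.001,0.0006,-0.0023,0,0,0]], jaw=1, force=60)

```text
time: 18.0
tool_pos: [534.1, 325.4, 83.5]
tcp_rot: [-90.0, -0.0, 35.2]
ft_force: [-0.6, -3.3, 3.8]
finger_gap: 15.3
```

Run:
```python
from h import *
import cv2,pickle
m=r.camera_model("wrist"); im=r.snapshot("wrist"); cv2.imwrite("pics/j_wrist.png",im[:,:,::-1])
move([533.6,326.4,83.8],35.13)
```

```text
t 18.05 pos [534.1 325.3  83.5] rot [-9.001e+01 -2.000e-02  3.525e+01] F [-0.2 -1.7  5.3] gap 15.3
shift [ 0.0002 -0.0003  0.0011] w [0.0002 0.0021 0.0004] rows>= 0.019204001288527547 0.011241107416925654
```

View pics/j_wrist.png

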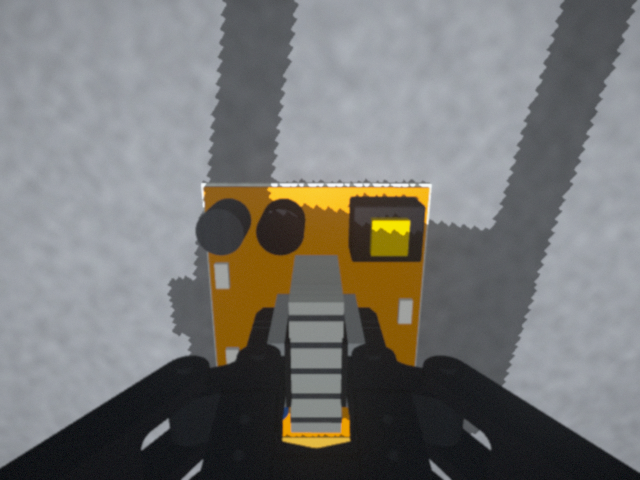

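```bash
python3 -c "
from h import *
move([525,130,260],19)"
```

```text
t 18.05 pos [534.1 325.3  83.5] rot [-9.001e+01 -2.000e-02  3.525e+01] F [-0.2 -1.7  5.3] gap 15.3
shift [-0.1201 -0.1765 -0.1543] w [1.000e-04 2.836e-01 4.000e-04] rows>= 4.215007552323392 1.5184641854746421
```

Call:
arm_command(increments=[[0,-0.008,0,0,0,0],[0,-0.03,0,0,0,0],[0,-0.065,0,0,0,0],[-0.003,-0.105,-0.004,0,0.01,0],[-0.011,-0.14,-0.014,0,0.03,0],[-0.026,-0.163,-0.034,0,0.06,0],[-0.048,-0.174,-0.062,0,0.11,0],[-0.073,-0.177,-0.094,0,0.17,0],[-0.098,-0.177,-0.126,0,0.23,0],[-0.122,-0.177,-0.157,0,0.283,0]])

```text
time: 19.3
tool_pos: [524.5, 125.6, 261.5]
tcp_rot: [-90.0, -0.1, 18.9]
ft_force: [-0.4, -0.1, -4.4]
finger_gap: 15.2
```

```bash
python3 -c "
from h import *
move([531.6,-299.9,260],-7.26)"
```

```text
t 19.3 pos [524.5 125.6 261.5] rot [-9.000e+01 -6.000e-02  1.894e+01] F [-0.4 -0.1 -4.4] gap 15.2
shift [-0.1314  0.0014 -0.4048] w [-2.000e-04  4.573e-01  1.000e-03] rows>= 6.808922666410739 2.4488829156238414
```

Call:
arm_command(increments=[[-0.013,0.001,-0.04,0,0.05,0],[-0.028,0.001,-0.086,0,0.1,0],[-0.045,0.001,-0.138,0,0.16,0],[-0.062,0.001,-0.191,0,0.22,0],[-0.079,0.001,-0.244,0,0.28,0],[-0.096,0.001,-0.296,0,0.34,0],[-0.112,0.001,-0.344,0,0.4,0],[-0.123,0.001,-0.38,0,0.44,0],[-0.13,0.001,-0.4,0,0.457,0],[-0.1314,0.001,-0.4048,0,0.457,0]])

```text
time: 20.55
tool_pos: [532.5, -299.5, 259.7]
tcp_rot: [-90.0, -0.0, -7.2]
ft_force: [0.0, -0.0, -3.7]
finger_gap: 14.9
```

```bash
python3 -c "
from h import *
import cv2
cv2.imwrite('pics/k_wrist.png',r.snapshot('wrist')[:,:,::-1])
move([531.6,-300.1,107.5],-7.26)"
```

```text
t 20.6 pos [ 532.6 -299.2  259.6] rot [-8.999e+01 -1.000e-02 -7.150e+00] F [-1.1  0.8 -3.1] gap 15.5
shift [-0.0009  0.1521 -0.0011] w [-0.0002  0.0018  0.0001] rows>= 2.4331763882366655 0.009907671806495688
```

View pics/k_wrist.png

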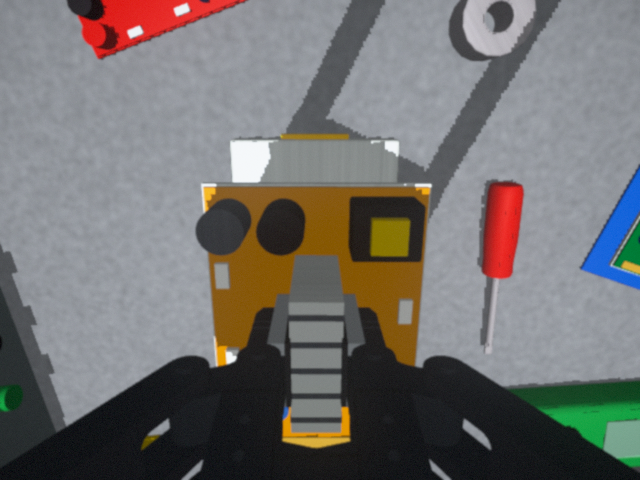

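Call:
arm_command(increments=[[-0.0005,0.012,-0.0005,0,0.002,0],[-0.0009,0.04,-0.0011,0,0.002,0],[-0.0009,0.075,-0.0011,0,0.002,0],[-0.0009,0.105,-0.0011,0,0.002,0],[-0.0009,0.127,-0.0011,0,0.002,0],[-0.0009,0.14,-0.0011,0,0.002,0],[-0.0009,0.147,-0.0011,0,0.002,0],[-0.0009,0.151,-0.0011,0,0.002,0],[-0.0009,0.1525,-0.0011,0,0.002,0],[-0.0009,0.1525,-0.0011,0,0.002,0]])

```text
time: 21.85
tool_pos: [531.9, -300.0, 107.3]
tcp_rot: [-90.0, -0.1, -7.3]
ft_force: [-0.3, -0.1, -3.2]
finger_gap: 15.1
```

```bash
python3 -c "
from h import *
import cv2
cv2.imwrite('pics/l_wrist.png',r.snapshot('wrist')[:,:,::-1])
move([577.6,-306.1,106.3],-7.26)"
```

```text
t 21.9 pos [ 531.9 -300.1  107.3] rot [-9.003e+01 -5.000e-02 -7.270e+00] F [-0.5  0.3 -4.5] gap 15.3
shift [ 0.0461  0.0011 -0.0002] w [ 0.0005 -0.0002  0.0009] rows>= 0.7375427450609328 0.0053989941297541135
```

View pics/l_wrist.png

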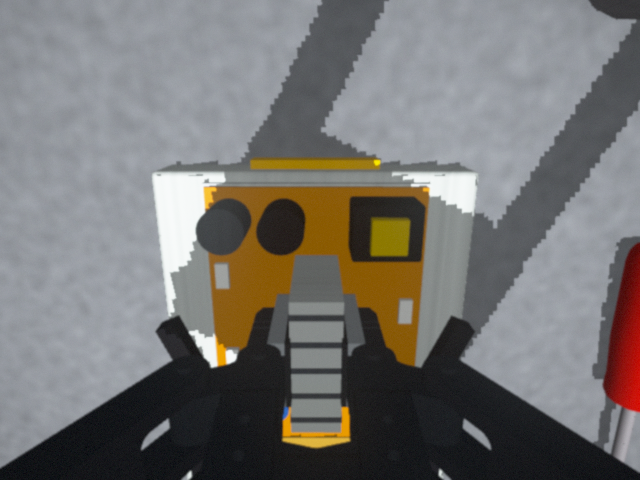

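Call:
arm_command(increments=[[0.002,0.0006,0,0,0,0],[0.007,0.001,0,0,0,0],[0.014,0.001,0,0,0,0],[0.022,0.001,0,0,0,0],[0.03,0.001,0,0,0,0],[0.036,0.001,0,0,0,0],[0.04,0.001,0,0,0,0],[0.042,0.001,0,0,0,0],[0.043,0.001,0,0,0,0],[0.0435,0.001,0,0,0,0]])

```text
time: 23.15
tool_pos: [574.6, -305.3, 105.6]
tcp_rot: [-90.0, 0.0, -7.3]
ft_force: [0.2, 0.7, -3.2]
finger_gap: 15.2
```

Call:
arm_command(increments=[[0.0005,0.0002,0,0,0,0],[0.001,0.0003,0,0,0,0],[0.0015,0.0003,0,0,0,0],[0.002,0.0003,0,0,0,0],[0.0025,0.0003,0,0,0,0],[0.003,0.0003,0,0,0,0],[0.0034,0.0003,0,0,0,0],[0.0037,0.0003,0,0,0,0],[0.004,0.0003,0,0,0,0],[0.004,0.0003,0,0,0,0]])

```text
time: 24.4
tool_pos: [578.1, -305.8, 105.5]
tcp_rot: [-90.0, 0.1, -7.3]
ft_force: [-6.6, 1.8, 3.9]
finger_gap: 15.0
```

```bash
python3 -c "
from h import *
import cv2
cv2.imwrite('pics/m_wrist.png',r.snapshot('wrist')[:,:,::-1])
im=r.snapshot('scene');cv2.imwrite('pics/m_scene.png',cv2.resize(im[190:300,190:330,::-1],None,fx=5,fy=5,interpolation=cv2.INTER_CUBIC))
move([577.6,-306.1,106.3],-7.26)"
```

```text
t 24.5 pos [ 578.1 -305.8  105.6] rot [-89.99   0.09  -7.27] F [-7.7  1.8  3.3] gap 15.3
shift [-0.0004 -0.0007 -0.0003] w [-0.0001 -0.0001 -0.0016] rows>= 0.014916940552895816 0.008583943513780256
```

View pics/m_scene.png

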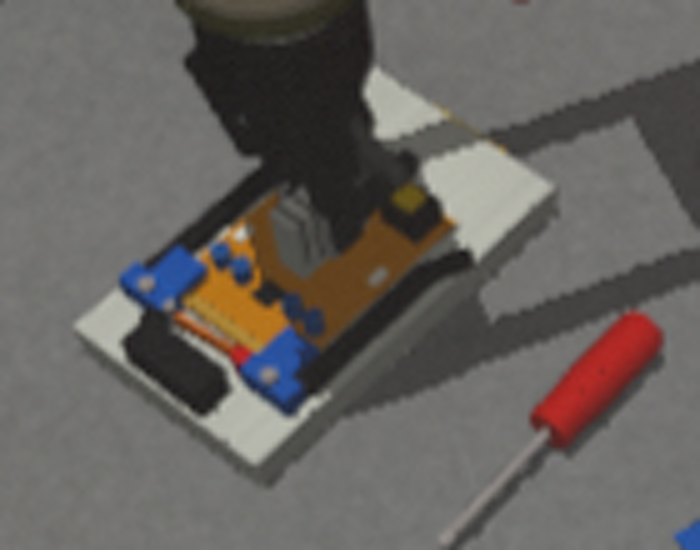

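View pics/m_wrist.png

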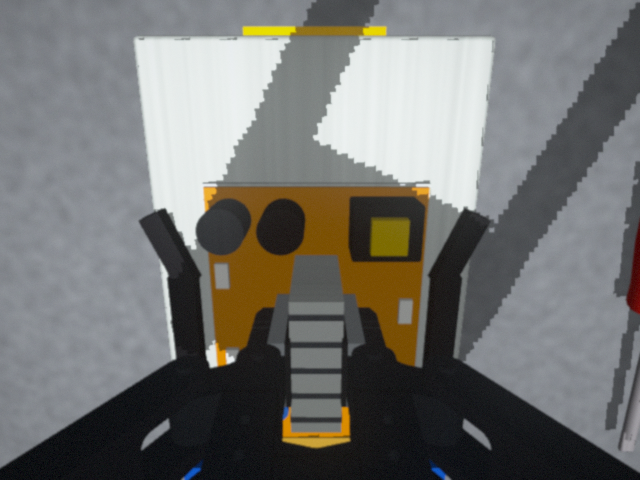

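Call:
arm_command(increments=[[0.0003,0,0,0,0,0],[0.0006,0,0,0,0,0],[0.0009,0,0,0,0,0],[0.0012,0,0,0,0,0],[0.0014,0,0,0,0,0],[0.0014,0,0,0,0,0],[0.0014,0,0,0,0,0],[0.0014,0,0,0,0,0],[0.0014,0,0,0,0,0],[0.0014,0,0,0,0,0]])

```text
time: 25.75
tool_pos: [578.3, -305.8, 105.5]
tcp_rot: [-90.0, 0.3, -7.3]
ft_force: [-16.0, 3.8, 9.3]
finger_gap: 15.4
```

Call:
arm_command(increments=[[-0.0004,0,0,0,0,0],[-0.0008,0,0,0,0,0],[-0.001,0,0,0,0,0],[-0.001,0,0,0,0,0],[-0.001,0,0,0,0,0],[-0.001,0,0,0,0,0],[-0.001,0,0,0,0,0],[-0.001,0,0,0,0,0],[-0.001,0,0,0,0,0],[-0.001,0,0,0,0,0]])

```text
time: 27.0
tool_pos: [578.1, -305.8, 105.5]
tcp_rot: [-90.0, 0.1, -7.3]
ft_force: [-10.6, 2.9, 5.1]
finger_gap: 15.2
```

Call:
arm_command(increments=[[0,0,0,0,0,0],[0,0,0,0,0,0],[0,0,0,0,0,0],[0,0,0,0,0,0],[0,0,0,0,0,0],[0,-0.004,0,0,0,0],[0,-0.015,0,0,0,0],[0,-0.04,0,0,0,0],[0,-0.07,0,0,0,0],[0,-0.1,0,0,0,0]], jaw=-1)

```text
time: 28.25
tool_pos: [579.2, -305.9, 207.3]
tcp_rot: [-90.0, -0.0, -7.3]
ft_force: [0.3, -0.6, -0.3]
finger_gap: 85.7
```

Call:
arm_command(increments=[[0,-0.025,0,0,0,0],[0,-0.05,0,0,0,0],[0,-0.07,0,0,0,0],[0,-0.08,0,0,0,0],[0,-0.085,0,0,0,0],[0,-0.085,0,0,0,0],[0,-0.085,0,0,0,0],[0,-0.085,0,0,0,0],[0,-0.085,0,0,0,0],[0,-0.085,0,0,0,0]])

```text
time: 29.5
tool_pos: [579.1, -305.8, 290.3]
tcp_rot: [-90.0, 0.0, -7.3]
ft_force: [-0.8, -0.1, 1.0]
finger_gap: 85.6
```

Run:
```python
from h import *
import cv2,pickle
m=r.camera_model("wrist");im=r.snapshot("wrist");cv2.imwrite("pics/n_wrist.png",im[:,:,::-1]);pickle.dump(m,open("n.pkl","wb"))
cv2.imwrite("pics/n_crop.png",cv2.resize(im[170:320,220:410,::-1],None,fx=4,fy=4,interpolation=cv2.INTER_CUBIC))
im=r.snapshot('scene');cv2.imwrite('pics/n_scene.png',im[:,:,::-1])
print(r.sense()["time"],r.sense()["finger_gap"])
```

```text
29.6 85.79290425363641
```

View pics/n_wrist.png

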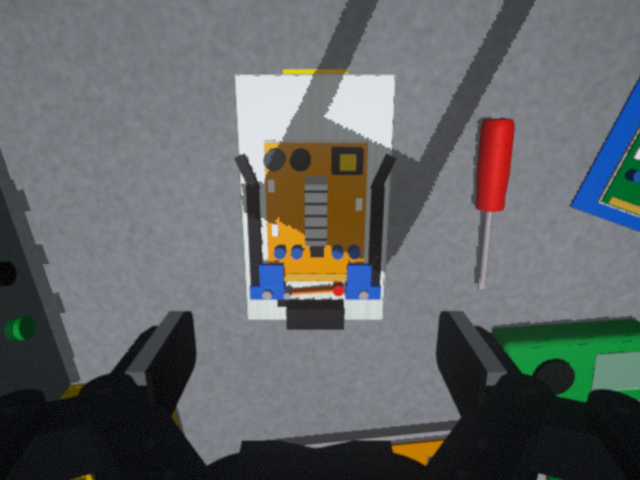

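View pics/n_crop.png

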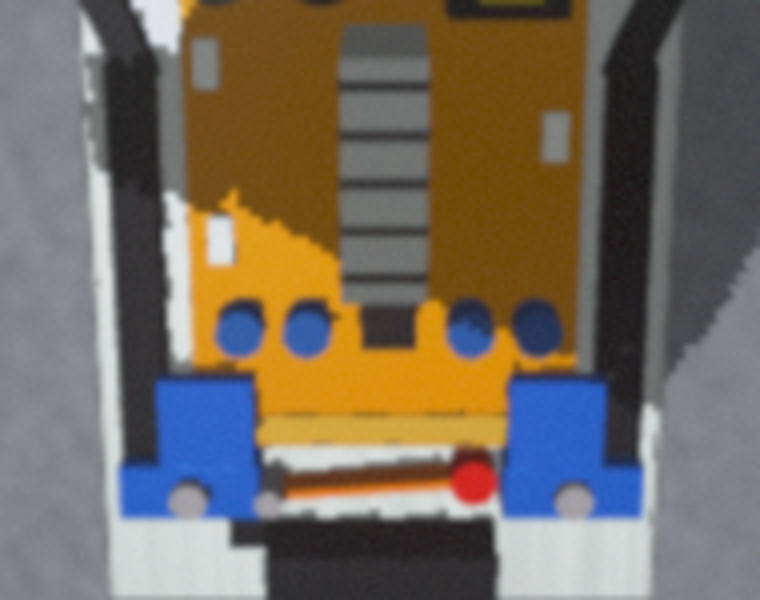

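View pics/n_scene.png

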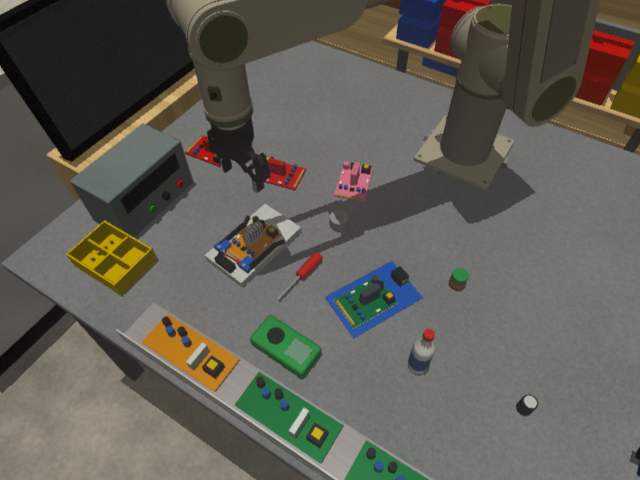

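Run:
```python
from h import *
import pickle,cv2
im=cv2.imread("pics/n_wrist.png");cv2.imwrite("pics/n_c1.png",cv2.resize(im[60:180,225:405],None,fx=4,fy=4,interpolation=cv2.INTER_CUBIC))
def go(f,bed,pts):
    m=pickle.load(open(f,"rb"))
    t,th,res=fitrect([plane(m,p,22) for p in bed],[(-95,-62),(-95,62),(115,62),(115,-62)]);print(f,t,th,np.round(res,1).tolist())
    c,s=np.cos(np.radians(th)),np.sin(np.radians(th));R=np.array([[c,-s],[s,c]])
    for n,p,z in pts: print(n,np.round(R.T@(plane(m,p,z)[:2]-t),1))
go("b.pkl",[(230,51.25),(393.2,41.5),(392.75,295.75),(256.75,302.5)],[("TL",(261.2,118.25),27),("TR",(367,111.5),27),("gL",(290.5,259),27),("gR",(354,255.5),27),("roller",(346.5,265.8),33)])
go("n.pkl",[(235.5,74.5),(395,74.5),(382.5,319.5),(248,319.5)],[("TL",(264.5,142.5),27),("TR",(367.5,142.5),27),("gL",(284.5,281),27),("gR",(347,280.5),27),("roller",(338.3,290.3),33)])
```

```text
b.pkl [ 573.04528962 -304.57958695] -7.256168754152735 [[1.4, 0.9], [1.1, -1.2], [-1.4, -1.0], [-1.1, 1.3]]
TL [-44.5 -41.5]
TR [-45.1  40.1]
gL [ 72.1 -27.3]
gR [71.8 27. ]
roller [78.5 19.9]
n.pkl [ 572.77626864 -304.60872234] -7.20635618326613 [[1.2, 1.2], [0.8, -1.5], [-1.0, -0.7], [-0.9, 0.9]]
TL [-43.9 -39.8]
TR [-43.9  41. ]
gL [ 73.9 -26.7]
gR [73.4 27.6]
roller [80.  19.8]
```

View pics/n_c1.png

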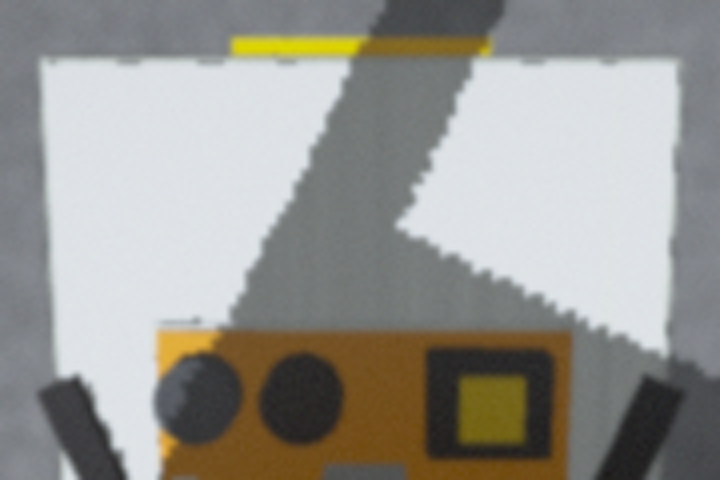

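```bash
python3 -c "
from bench import r
print(r.hand_in(), r.sense()['time'])"
```

```text
the job is handed in; nothing more can be done
the job is handed in; nothing more can be done
```

The green board is out of the jig and lying flat on the blue mat. The amber board is in the jig under the lips, gold edge against the stops, and released. I handed the job in at about 29.6 s of the 58 s.

- **Green board:** I backed it out 46 mm, lifted it clear, and lowered it onto the mat until light contact (about 6 N). The pictures after release show it wholly on the mat with about 10 mm to spare at the tightest end, and clear of the ferrite.
- **Amber board:** I slid it in until the stops pushed back with a stiff 16 N, eased off, and opened the gripper. The last wrist picture puts its edges and the lever roller 0.6–2 mm further in than the green board's home position. The roller is against the board's edge, so the lever is pressed.
- **Other things:** In the last pictures, the bystanders and look-alikes they show stand where they were, and the arm is well clear.

**Disagreement:** the wrist camera measured the jig about 1% too small (2–3 mm over its length). I therefore judged "home" by contact force and by comparison with the green board, not by the absolute camera position.

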